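# Run the board out and pull the spent cassette

## Robot

A 7-joint arm with a two-finger parallel gripper is mounted at the origin on the work surface. World frame = base frame: x ahead of the robot, y to its left, z up, the work surface at z = 0. Lengths are in mm, angles in rad, forces in N, time in s.
With the tool pointing down it reaches from about 350 to 900 mm from the base axis. Payload 19.9 kg.
Tool frame: the origin (TCP) lies at the very end of the fingers, on their centre line; the grasp point (between the pads) lies 19 mm behind it (bot.grasp_offset is the distance from the TCP to the grasp point, in mm); z points along the fingers, y is the line along which they close (so a half turn about z gives the same grasp; the last joint's range is limited). The gripper opens to 85 mm and grips with 20 to 120 N. Pads are 22 mm wide; open, the fingers measure 114 mm over their backs; the gripper's body (76 mm by 85 mm) begins 54 mm behind the grasp point. The pads swing forward as they close: fully open they stand 13 mm farther back than shut.
Start: joints at [-0.042, 0.417, -0.01, 1.614, 0.005, 1.111, -0.053], TCP at [624.981, 0.003, 231.26] pointing down, gripper open.
Joint ranges: [-2.81, 2.81], [-0.39, 2.02], [-1.27, 1.25], [0.06, 2.57], [-1.19, 4.33], [0.19, 2], [-2.82, 2.82]. Speed limits (rad/s): [1.89, 1.89, 2.39, 2.39, 3.01, 3.01, 3.01].

## Interface

Orientations are given as [roll, pitch, yaw] about the fixed x, y, z axes, in that order (R = Rz(yaw) Ry(pitch) Rx(roll)).
In Python, from bench import bot, cams gives the robot as it stands.
- The arm moves only by the tool jog_arm, never from a script. Its argument "targets" is a list of rows, each a list of 7 numbers: the turn, a rotation vector about the tool's x, y, z in units of 60 degrees (1.0 is 60 degrees), then the shift along the tool's x, y, z in units of 30 cm (1.0 is 30 cm), then the opening, from -1 (shut) to 1 (fully open). In form: [[wx, wy, wz, x, y, z, fingers], ...]. A call has 1 to 10 rows; each row is the pose to reach, as a shift and turn from the pose commanded when the call began, along the tool's axes at that moment; what a row does not reach only later rows make up. A row lasts 1/10 s, in which the tool goes at most 50 mm and 8.59 degrees, less where a joint would pass 70% of its speed; a pose out of reach is approached as far as the arm can. A call with a number of a shift or a turn outside -1 to 1 is refused whole. A call with a gripper value outside its range is refused whole. The fingers move at their own pace and stop on an object; "force" is the grip in N (left out, the last holds). Time passes only in rows, so rows that repeat a pose let the fingers close. It gives the time, the measured TCP pose, the force, the opening and the grip force at its end, in the units of the state.
- bot.sense(): the state, without advancing time (a new reading comes with each control period).
- cams.get_image(name): name is "scene" or "side" or "wrist"; returns (picture, depth): 480x640x3 uint8, blue, green, red; 480x640 float32, mm along the optical axis (not along the pixel's ray), 0 where there is no reading.
- cams.calibration(name): a dict with "fx", "fy", "cx", "cy" (pixels), "extrinsics" (4x4, takes a point from world to camera coordinates); the wrist camera has in their place "mount" (4x4, takes a point from camera to tool coordinates, whose origin is the TCP and whose axes are the flange's). Camera axes: x right, y up, looking along -z (the intrinsics and any distortion apply to the point x, -y, -z); pixel columns grow to the right and rows downward; lengths in mm; the calibration is good to about 2 mm. The wrist camera is an equidistant fisheye: a pixel r from the principal point sees the ray r / f radians off the axis. A picture is of the moment at which its call begins: read the wrist's pose just before it. calibration takes no time and is no camera call.
- bot.hand_in(): hands the job in; it is judged then, once.
The state is a dict: "time_s": time; "q": joint angles; "qvel": joint speeds; "tau": joint torques, N m; "eef_pos": TCP position; "tcp_rot": TCP orientation; "ft_force": force on the tool from outside, world axes, zero at the start; "moment": the same for the moment, N m; "finger_gap": finger opening in mm; "gripper_force": force on a finger pad.
Only numpy, scipy, OpenCV 4.12 (cv2) and the standard library are available. Lean on these libraries where they do the work, as an engineer would, in place of code of your own. Each camera call takes 0.05 s, during which the arm holds its last target. There are 200 camera calls.

## Task

The film in the adhesive applicator has run out on the last mount board: turn the hand crank, its top going away from you, until the board has come right out of the machine onto the exit tray, without touching the freshly coated board. Then pinch together the two spring catches of the cassette in the machine, lift it straight up out of its well without tearing it past its catches, and finish holding it there, still pinched, upright and a few centimetres clear above the machine. Leave everything else on the table where it is.

Things in the scene. Friction and masses are not known exactly. Their poses are not given: they have to be found in the camera images.
- machine: White hand-cranked adhesive applicator, fixed. Origin: centre of underside; x points from the infeed shelf (robot's side, to x = -130 mm) to the exit tray, z up. Body 142 (x) x 200 (y) x 125 mm high, round an open 61 x 128 mm well for the cassette; well walls end at z = 120. Board slot in the exit face at x = +65; exit tray on to x = 255, 120 wide, floor at z = 44. Crank on the -y side.
- crank (a joint): Hand crank about the machine's y axis, rad. 0 and each full turn: knob straight up. Growing = top of the crank goes to machine +x (away from the robot) = board moves out, 55 mm a turn. Starts at -15 to -9.5; at 0 the board's tail is level with the exit face; stops dead at +4.4. Friction 0.1 N m, stays where left. The crank arm lies 24 to 31 mm from knob_mid, the housing 50 mm, both to +y.
- knob_mid (a point): Middle of the crank's black hand knob: a cylinder 20 mm across, 45 mm long, lying along the machine's y axis, spinning freely on its pin. At crank angle a it lies 40 mm x (sin a along machine x, cos a along z) from crank_axis. Its axes turn with the crank.
- crank_axis (a point): Point on the crank's axis in the plane in which knob_mid goes round: machine (0, -150, 88) mm. Axes as the machine's.
- board: Brown card mount board, 140 (x) x 100 (y) x 3 mm, lying level in the machine's board path at z = 46 mm, its leading end sticking out over the exit tray. Origin: its centre. Driven by the crank only; its upper face is wet with adhesive and must not be touched.
- board_tail (a point): Middle of the board's tail edge (the edge that leaves the machine last).
- cassette: Grey film cassette seated in the machine's well (its twin, the fresh cassette, stands on the table). About 0.3 kg (x 0.7 to 1.3), 125 (y) x 58 (x) x 63 mm high without its tabs, 1.5 mm loose in the well. Origin: centre of underside, 55 mm above the table when seated; axes then as the machine's.
- tabs_mid (a point): Midpoint between the cassette's two upright black finger tabs, 90 mm above its underside: pinch here, closing along the machine's x. Each tab is 30 mm wide (y), 4 mm thick, from 123 to 165 mm above the table when seated, clear above the machine's top. Here they measure 65 mm over the outer faces when free, 44 mm when pinched to the stops (faces then upright).
- catch_near (a joint): Cassette's spring catch on its -x side: a lever hinged near the underside, tab on top, nose half way up hooked under a lip of the machine. Rad: 0 free, 0.13 pinched to its stop; clears the lip above about 0.08 and must stay pinched while the cassette rises. Needs 2.5 N on the tab to start, 9 N at the stop.
- catch_far (a joint): The same catch on the +x side.
- fresh_cassette: Bystander: full cassette of the same shape, 0.4 kg, standing on the table to the left (+y) of the machine. Origin: centre of underside.
- thread_cone: Bystander: thread cone, 60 mm wide, 104 mm high, upright on the -y side of the exit tray. Origin: centre of underside.
- brayer: Bystander: hand roller with wooden handle, 200 mm long, lying on the +y side of the exit tray. Origin: on the table under the middle.
- scissors: Bystander: scissors, about 200 mm long, lying flat. Origin: on the table under the pivot.
- glue_jar: Bystander: jar, 68 mm wide, 85 mm high. Origin: centre of underside.
- steel_ruler: Bystander: steel ruler, 300 x 30 x 4 mm, lying flat. Origin: centre of underside.
- mug: Bystander: mug, 78 mm wide, 88 mm high, handle to its +y. Origin: centre of underside.
- mount_boards: Bystander: stack of mount boards, 100 x 140 x 24 mm. Origin: centre of underside.
Mind the look-alikes: they are no part of the job. What is shaped like the cassette but brown or green is not meant.

How it is judged:
By the outcome, as a careful person would: the job done as asked, in the order asked, and still so for the second after the job is handed in, while the arm keeps its last pose, push and grip.
It also fails if it takes over 61 s, if anything falls off the work surface, if the arm or the gripper's body presses on something with over 40 N, if the wrist force passes 120 N, or if a joint passes its speed limit or range.

## Working session

There is one attempt and no reset: what is moved stays moved. The work goes in short steps, Python scripts to look and compute and a tool call to move; the robot and the scene stay as the last step left them, time stands still between calls to the robot, and variables do not carry over. Pictures are saved under pics/ and viewed, at most 10 in all, crops included, and the job is handed in when it is done.

Besides the shell and the picture viewer there is one more tool, called after "Emit:" as name([rows], argument=value, ...), one row to a line, values as JSON. jog_arm: Moves the arm, as the interface text tells. Shifts and turns lie within -1 to 1; 1 stands for 30 cm of shift or 60 degrees of turn. Its arguments: {"type":"object","properties":{"targets":{"type":"array","items":{"type":"array","items":{"type":"number"}}},"force":{"type":"number"}},"required":["targets"]}

```bash
mkdir -p pics; ls; python3 - <<'E'
from bench import bot,cams
import cv2,numpy as np
print(bot.sense())
for n in("scene","side"):
    im,d=cams.get_image(n); cv2.imwrite(f"pics/{n}0.png",im); np.save(f"{n}_d.npy",d); print(n,cams.calibration(n),(d>0).mean())
print(cams.calibration("wrist"))
E
```

```text
pics
{'time_s': 0.0, 'q': array([-0.04150295,  0.41798447, -0.01030127,  1.61420415,  0.00471105,
        1.11066348, -0.05300277]), 'qvel': array([ 0.00136782, -0.00016915,  0.00103618,  0.00114873,  0.0005026 ,
        0.00084008,  0.00032272]), 'tau': array([ 3.43503270e-04, -8.64444852e+01,  6.79280274e-01, -4.34903777e+01,
        1.92400004e-02,  7.37222959e-03,  1.31192037e-04]), 'eef_pos': array([ 6.24646617e+02, -1.31502255e-02,  2.30641118e+02]), 'tcp_rot': array([-3.14036093e+00,  1.02458810e-04,  1.57080827e+00]), 'ft_force': array([ 0.02483698,  0.27164718, -0.69079273]), 'moment': array([ 0.00345105,  0.00023604, -0.02389575]), 'gripper_force': 0.0, 'finger_gap': 85.39012100514502}
scene {'fx': 479.3613850185138, 'fy': 479.3613850185138, 'cx': 319.90305066088683, 'cy': 244.35053525245596, 'extrinsics': array([[-3.84537616e-01,  9.23107673e-01,  1.74501488e-03,
         2.12929003e+02],
       [-6.11469069e-01, -2.56134033e-01,  7.48666104e-01,
         2.58232515e+02],
       [ 6.91546383e-01,  2.86823256e-01,  6.62944960e-01,
        -1.97101005e+03],
       [ 0.000000
[... 324 characters left out ...]
9267236e-01,  8.19464371e-01,
        -2.68174152e+02],
       [-4.39427956e-01, -6.91716095e-01,  5.73089797e-01,
        -1.33460849e+03],
       [ 0.00000000e+00,  0.00000000e+00,  0.00000000e+00,
         1.00000000e+00]])} 0.9955436197916666
{'fx': 371.64829954431775, 'fy': 371.64829954431775, 'cx': 322.120934943224, 'cy': 238.50572158222818, 'mount': array([[ 3.99342423e-04,  9.61139329e-01,  2.76063453e-01,
         6.96863814e+01],
       [ 9.99999845e-01, -2.76743029e-04, -4.83054712e-04,
        -3.10773386e-01],
       [-3.87884245e-04,  2.76063603e-01, -9.61139291e-01,
        -1.42054995e+02],
       [ 0.00000000e+00,  0.00000000e+00,  0.00000000e+00,
         1.00000000e+00]])}
```

View pics/scene0.png

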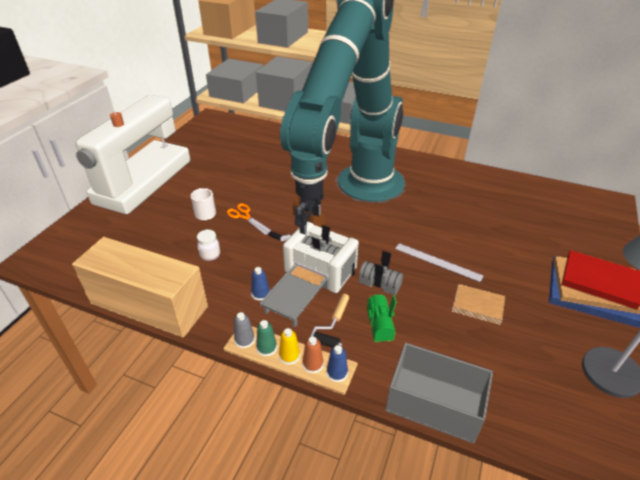

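View pics/side0.png

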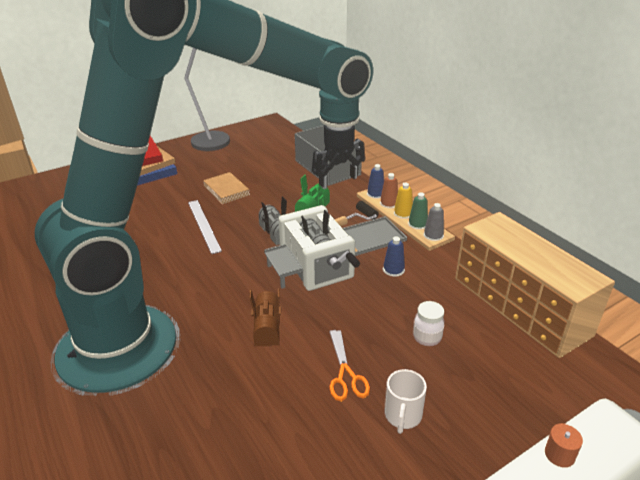

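The scene picture shows the machine at about (320,255), fresh cassette at (382,272), cone at (260,282), and the brown look-alike hidden behind the arm. In the side picture the machine is at (318,245), the crank knob at about (350,258), and the brown look-alike at (266,318).

```bash
cat > h.py <<'E'
import numpy as np,cv2
from bench import bot,cams
from scipy.spatial.transform import Rotation as R
def cloud(n,d):
    c=cams.calibration(n); v,u=np.mgrid[:480,:640]
    p=np.stack([(u-c['cx'])/c['fx']*d,-(v-c['cy'])/c['fy']*d,-d],-1); E=c['extrinsics']
    w=(p-E[:3,3])@E[:3,:3]; w[d<=0]=np.nan; return w
def ray(n,u,v):
    c=cams.calibration(n);E=c['extrinsics']
    r=np.array([(u-c['cx'])/c['fx'],-(v-c['cy'])/c['fy'],-1]); return -E[:3,:3].T@E[:3,3],E[:3,:3].T@(r/np.linalg.norm(r))
def tri(rs):
    A=0;b=0
    for o,d in rs:
        P=np.eye(3)-np.outer(d,d);A=A+P;b=b+P@o
    x=np.linalg.solve(A,b);return x,[np.linalg.norm((np.eye(3)-np.outer(d,d))@(x-o)) for o,d in rs]
def proj(n,p):
    c=cams.calibration(n);E=c['extrinsics'];q=E[:3,:3]@p+E[:3,3]
    return np.array([c['cx']-c['fx']*q[0]/q[2],c['cy']+c['fy']*q[1]/q[2]])
E
python3 - <<'E'
from h import *
for n,(x,y) in(("scene",(320,255)),("side",(318,245))):
    w=cloud(n,np.load(n+"_d.npy")); im=cv2.imread(f"pics/{n}0.png")
    m=(w[...,2]>117)&(w[...,2]<131)&(im.min(-1)>170)
    m[:y-60]=0;m[y+60:]=0;m[:,:x-60]=0;m[:,x+60:]=0
    P=w[m]; print(n,len(P),np.median(P,0),cv2.minAreaRect(P[:,:2].astype(np.float32)))
a=cv2.imread("pics/scene0.png")[205:325,250:410];b=cv2.imread("pics/side0.png")[185:305,250:410]
k=lambda i:cv2.resize(i,None,fx=4.9,fy=4.9,interpolation=cv2.INTER_CUBIC)[:, :]
cv2.imwrite("pics/c.png",k(a)[:600,:800]);cv2.imwrite("pics/d.png",k(b)[:600,:800])
E
```

```text
scene 995 [587.16102571  26.58301713 121.21653299] ((560.0271606445312, -7.434822082519531), (220.71217346191406, 143.0194549560547), 82.82633209228516)
side 1261 [540.68023583 -13.62508447 122.1054166 ] ((555.10693359375, -6.6739501953125), (224.56483459472656, 138.01119995117188), 82.631103515625)
```

View pics/c.png

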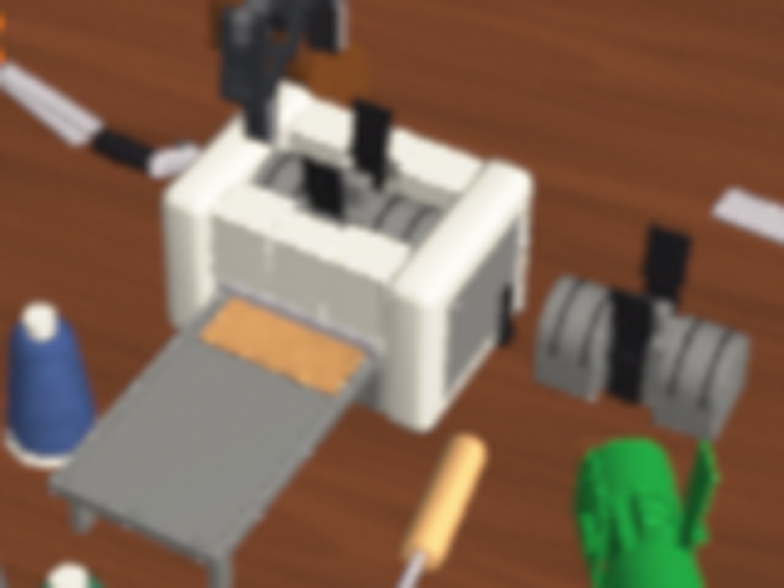

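View pics/d.png

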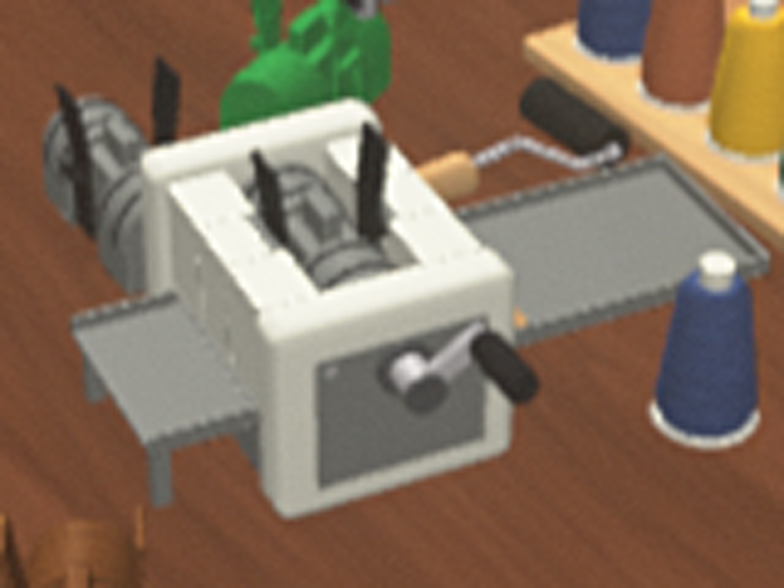

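Scene crop: machine with the board sticking out at (285,345), tab tops at (324,165) and (374,106), tray end corners at (52,484) and (225,557). Side crop: tab tops at (261,152) and (376,127), tray corners at (768,262) and (660,160), knob centre at about (505,366), crank hub at (410,370).

```bash
python3 - <<'E'
from h import *
S=lambda u,v:ray("scene",250+u/4.9,205+v/4.9)
D=lambda u,v:ray("side",250+u/4.9,185+v/4.9)
T={}
for k,a,b in[("near",(374,106),(261,152)),("far",(324,165),(376,127)),("tr-",(52,484),(768,262)),("tr+",(225,557),(660,160))]:
    T[k],e=tri([S(*a),D(*b)]); print(k,T[k].round(1),np.round(e,1))
for a,b in(("near","far"),("tr-","tr+")):
    d=T[b]-T[a];print(a,b,np.linalg.norm(d),np.degrees(np.arctan2(d[1],d[0])),(T[a]+T[b])/2)
ds,dd=np.load("scene_d.npy"),np.load("side_d.npy")
w=cloud("side",dd)
# -y body face plate: crop region
import itertools
def patch(w,x0,y0,u0,u1,v0,v1):
    P=w[int(y0+v0/4.9):int(y0+v1/4.9),int(x0+u0/4.9):int(x0+u1/4.9)].reshape(-1,3);P=P[~np.isnan(P[:,0])]
    c=np.median(P,0);P=P[np.linalg.norm(P-c,axis=1)<60];c=P.mean(0);s,V=np.linalg.svd(P-c)[1:];n=V[2];return c.round(1),n.round(4),np.degrees(np.arctan2(n[1],n[0])).round(2),(s[2]/len(P)**.5).round(2)
print("-y face",patch(w,250,185,290,380,410,470))
print("-y face all",patch(w,250,185,280,500,430,455))
ws=cloud("scene",ds)
print("exit",patch(ws,250,205,225,370,225,300))
print("+y face",patch(ws,250,205,450,510,280,340))
print("infeed",patch(w,250,185,180,250,230,300))
print("knob depth",w[int(185+366/4.9),int(250+505/4.9)], "hub",w[int(185+370/4.9),int(250+410/4.9)])
# tray cloud in both: z 38..50
for n,ww,im in(("scene",ws,cv2.imread("pics/scene0.png")),("side",w,cv2.imread("pics/side0.png"))):
    hsv=cv2.cvtColor(im,cv2.COLOR_BGR2HSV)
    m=(ww[...,2]>36)&(ww[...,2]<54)&(hsv[...,1]<50)&(ww[...,0]>400)&(ww[...,0]<850)&(abs(ww[...,1])<130)
    m=cv2.morphologyEx(m.astype(np.uint8),cv2.MORPH_OPEN,np.ones((3,3)))
    N,L,st,ce=cv2.connectedComponentsWithStats(m)
    for i in range(1,N):
        if st[i,4]>80:
            P=ww[L==i];print(n,st[i],np.median(P,0).round(1),cv2.minAreaRect(P[:,:2].astype(np.float32)))
E
```

```text
near [528.6  13.  166.5] [2.4 2.4]
far [593.9   4.4 164.9] [0.4 0.4]
tr- [802.6 -85.8  47.7] [0.6 0.6]
tr+ [815.1  32.9  48.2] [1.8 1.8]
near far 65.9227280282933 -7.503768209001395 [561.23926606   8.74252315 165.67989901]
tr- tr+ 119.39652924457992 84.00909000927085 [808.85605977 -26.47188206  47.94376179]
-y face (array([503.8, -89.4,  55.9]), array([-0.1526, -0.9877, -0.033 ]), np.float64(-98.78), np.float64(2.21))
-y face all (array([534.3, -93.4,  43.4]), array([-0.2044, -0.9578, -0.202 ]), np.float64(-102.04), np.float64(1.98))
exit (array([617.9,  -6.6, 104.2]), array([ 0.9432, -0.1052,  0.3151]), np.float64(-6.37), np.float64(8.84))
+y face (array([576.1, 102.3,  62.9]), array([-0.1522, -0.9882, -0.0155]), np.float64(-98.76), np.float64(1.92))
infeed (array([497.3,  19.9, 106.2]), array([ 0.9376, -0.206 , -0.28  ]), np.float64(-12.39), np.float64(4.85))
knob depth [ 567.4618988  -154.71278448  118.43772668] hub [ 542.02631143 -103.52270919   92.89082656]
scene [ 261  270   59   50 1469] [736.8 -21.7  44.3] ((732.5664672851562, -20.53430938720703), (123.43230438232422, 164.8048095703125), 82.12618255615234)
side [ 344  218   62   35 1167] [736.8 -14.4  44.9] ((738.09375, -20.177024841308594), (130.9801483154297, 149.32337951660156), 79.6358642578125)
side [265 245  37  33 731] [463.3  20.1  44.8] ((464.31097412109375, 17.339519500732422), (126.80020141601562, 70.10059356689453), 81.82127380371094)
side [304 266  49  16 237] [531.2 -93.   44.9] ((537.7376098632812, -94.14128112792969), (23.774106979370117, 133.1092071533203), 75.33552551269531)
```

```bash
cat >> h.py <<'E'
def wpose():
    s=bot.sense();M=np.eye(4);M[:3,:3]=R.from_euler('xyz',s['tcp_rot']).as_matrix();M[:3,3]=s['eef_pos'];return M
def wshot(name):
    M=wpose();im,d=cams.get_image("wrist");cv2.imwrite(f"pics/{name}.png",im);np.save(f"pics/{name}_M.npy",M);np.save(f"pics/{name}_d.npy",d);return im
def wray(name,u,v):
    c=cams.calibration("wrist");W=np.load(f"pics/{name}_M.npy")@c['mount']
    a=np.array([(u-c['cx'])/c['fx'],(v-c['cy'])/c['fy']]);r=np.hypot(*a);k=np.sin(r)/max(r,1e-9)
    d=np.array([a[0]*k,-a[1]*k,-np.cos(r)]);return W[:3,3],W[:3,:3]@d
def wproj(name,p):
    c=cams.calibration("wrist");W=np.load(f"pics/{name}_M.npy")@c['mount']
    q=W[:3,:3].T@(np.asarray(p)-W[:3,3]);q=np.array([q[0],-q[1],-q[2]]);h=np.hypot(q[0],q[1]);t=np.arctan2(h,q[2])
    return np.array([c['cx']+c['fx']*t*q[0]/h,c['cy']+c['fy']*t*q[1]/h])
def mach(o,yaw,p):
    c,s=np.cos(yaw),np.sin(yaw);return np.array([o[0]+c*p[0]-s*p[1],o[1]+s*p[0]+c*p[1],p[2]])
E
python3 - <<'E'
from h import *
wshot("w1")
o=(559,8.7);y=np.radians(-8)
for p in[(31,0,165),(-31,0,165),(255,-60,48),(255,60,48),(0,-150,88),(28,-150,116)]:
    print(p,mach(o,y,p).round(1),wproj("w1",mach(o,y,p)).round(1))
E
```

```text
(31, 0, 165) [589.7   4.4 165. ] [263.4 247.6]
(-31, 0, 165) [528.3  13.  165. ] [166.1 233.7]
(255, -60, 48) [803.2 -86.2  48. ] [494.1 296.5]
(255, 60, 48) [819.9  32.6  48. ] [523.4 183. ]
(0, -150, 88) [ 538.1 -139.8   88. ] [231.3 367.6]
(28, -150, 116) [ 565.9 -143.7  116. ] [255.7 390.6]
```

View pics/w1.png

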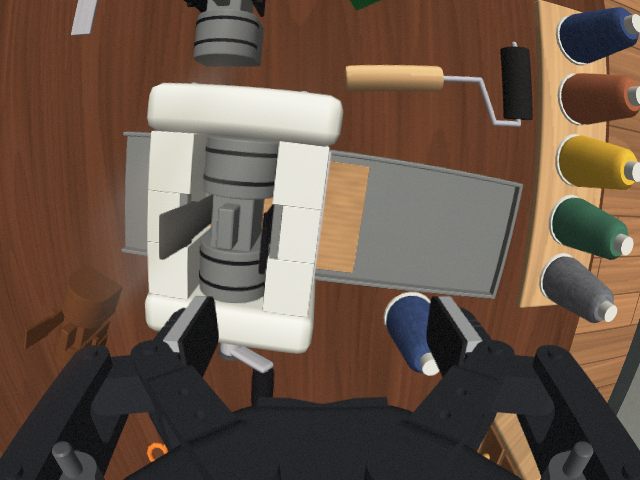

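Wrist picture: machine below with tray corners at (494,297) and (522,184), as predicted. The near tab top is at about (160,218-258), the far tab at about (268,203-272), and the crank knob at (262,380).

```bash
python3 - <<'E'
from h import *
from scipy.optimize import least_squares
sc=lambda u,v:np.array((250+u/4.9,205+v/4.9)); sd=lambda u,v:np.array((250+u/4.9,185+v/4.9))
def res(x):
    o=x[:2];y=x[2];a=x[3];r=[]
    m=lambda *p:mach(o,y,p)
    A,B=m(255,-60,x[4]),m(255,60,x[4])
    for p,s,d,w in((A,(52,484),(768,262),(494,297)),(B,(225,557),(660,160),(522,184))):
        r+=list(proj("scene",p)-sc(*s))+list(proj("side",p)-sd(*d))+list((wproj("w1",p)-w)*.7)
    k=m(40*np.sin(a),-150,88+40*np.cos(a))
    r+=list(proj("side",k)-sd(505,366))+[(wproj("w1",m(40*np.sin(a),-130,88+40*np.cos(a)))-(262,371))[0]]
    n,f=m(-33,0,165),m(33,0,165)
    r+=list(proj("scene",n)-sc(374,106))+list(proj("scene",f)-sc(324,165))+list(proj("side",n)-sd(261,152))+list(proj("side",f)-sd(376,127))
    return np.array(r)
s=least_squares(res,[559,8.7,-.14,.8,47],loss='soft_l1');print(s.x.round(3),np.degrees(s.x[2]));print(res(s.x).round(1))
x=s.x;a=x[3];k=mach(x[:2],x[2],(40*np.sin(a),-150,88+40*np.cos(a)));print("knob",k)
# knob by wrist ray & side ray
print(tri([ray("side",*sd(505,366)),wray("w1",262,384)]))
# cone position check
print("cone",cloud("scene",np.load("scene_d.npy"))[int(205+440/4.9),int(250+42/4.9)])
print(mach(x[:2],x[2],(0,-150,88)))
E
```

```text
[ 5.57674e+02  6.36300e+00 -1.32000e-01  9.39000e-01  4.83410e+01] -7.555176724448795
[-0.5 -0.2 -0.  -0.1 -0.2  0.  -1.3  1.   0.4 -0.5  0.1 -0.5 -1.2 -0.5
  0.3  0.4 -0.9 -0.2 -1.   0.1  1.7 -0.5  0.8]
knob [ 569.95868361 -146.57989727  111.61273503]
(array([ 572.33725532, -144.47277794,  106.93080672]), [np.float64(2.4092596749895163), np.float64(2.40925967498932)])
cone [ 750.14251695 -124.39613784   21.29855576]
[ 537.95215511 -142.33479685   88.        ]
```

```bash
cat >> h.py <<'E'
O=np.array([557.7,6.4]);YAW=np.radians(-7.6)
def mR(tilt): # tool orientation: y along machine x, leaning outward by tilt deg
    return R.from_euler('z',YAW+np.pi/2).as_matrix()@R.from_euler('x',np.pi).as_matrix()@R.from_euler('y',tilt,degrees=True).as_matrix()
def row(p,Rt,M=None):
    M=wpose() if M is None else M
    rv=R.from_matrix(M[:3,:3].T@Rt).as_rotvec(degrees=True)/60; return np.r_[rv,M[:3,:3].T@(p-M[:3,3])/300]
def knob(a,off=-5):return mach(O,YAW,(40*np.sin(a),-150+off,88+40*np.cos(a)))
E
python3 - <<'E'
from h import *
Rt=mR(15);g=knob(.94);z=Rt[:,2]
print(row(g+19*z-80*z,Rt).round(4),g,g+19*z-80*z)
E
```

```text
[-0.0174  0.2498  0.1258 -0.5572 -0.1919  0.2013] [ 569.21882506 -151.51059751  111.591521  ] [ 567.13076623 -167.15987055  170.5129964 ]
```

Emit:
jog_arm([
  [-0.0174,0.25,0.1258,-0.557,-0.192,0.1,0.6],
  [-0.0174,0.25,0.1258,-0.557,-0.192,0.1,0.6],
  [-0.0174,0.25,0.1258,-0.557,-0.192,0.1,0.6],
  [-0.0174,0.25,0.1258,-0.557,-0.192,0.1,0.6],
  [-0.0174,0.25,0.1258,-0.557,-0.192,0.1,0.6],
  [-0.0174,0.25,0.1258,-0.557,-0.192,0.2,0.6],
  [-0.0174,0.25,0.1258,-0.557,-0.192,0.2,0.6],
  [-0.0174,0.25,0.1258,-0.557,-0.192,0.2,0.6],
], force=30)

```text
time_s: 0.95
eef_pos: [567.3, -166.6, 171.4]
tcp_rot: [-3.141, -0.263, 1.439]
ft_force: [-0.1, 0.0, 1.1]
finger_gap: 68.6
gripper_force: 0.0
```

```bash
python3 - <<'E'
from h import *
im=wshot("w2");Rt=mR(15);g=knob(.94);z=Rt[:,2]
print(bot.sense()['eef_pos'],g+19*z-80*z)
for p in (knob(.94,0),knob(.94,-22.5),knob(.94,22.5)): print(wproj("w2",p),wproj("w1",p))
E
```

```text
[ 567.74533866 -166.71877328  172.09543976] [ 567.13076623 -167.15987055  170.5129964 ]
[322.29575819 249.51414908] [261.06654347 389.9528211 ]
[322.25303101 287.97505792] [259.96255336 407.81977764]
[322.33754604 210.67934066] [262.35819482 370.52002964]
```

View pics/w2.png

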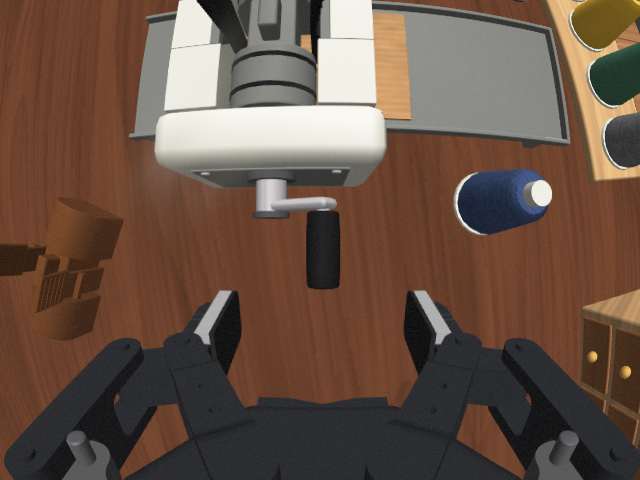

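Wrist view 2: knob centred at (323,249), its ends at rows 210 and 288, exactly as predicted; hub at about x=271.

```bash
python3 - <<'E'
from h import *
print(tri([ray("side",250+505/4.9,185+366/4.9),wray("w2",323,249)]),knob(.94,0))
for y in(-119,-126):print(wproj("w2",mach(O,YAW,(0,y,88))))
Rt=mR(15);M=wpose();g=knob(.94);z=Rt[:,2]
print(row(g+19*z,Rt).round(4))
E
```

```text
(array([ 571.4710835 , -147.21545499,  109.7108414 ]), [np.float64(1.4140352412418467), np.float64(1.4140352412420387)]) [ 569.88010701 -146.55451981  111.591521  ]
[272.43270823 199.80961546]
[272.35962669 210.58516389]
[ 0.0008 -0.0004  0.0009 -0.0032 -0.0021  0.2713]
```

Emit:
jog_arm([
  [0,0,0,0,0,0.14,0.3],
  [0,0,0,0,0,0.268,0.3],
  [0,0,0,0,0,0.268,0.3],
  [0,0,0,0,0,0.268,-1],
  [0,0,0,0,0,0.268,-1],
  [0,0,0,0,0,0.268,-1],
  [0,0,0,0,0,0.268,-1],
], force=30)

```text
time_s: 1.7
eef_pos: [571.2, -147.5, 95.2]
tcp_rot: [3.138, -0.261, 1.438]
ft_force: [2.1, -2.4, 4.7]
finger_gap: 18.5
gripper_force: 30.2
```

```bash
python3 - <<'E'
from h import *
s=bot.sense();print(s['finger_gap'],s['gripper_force'],s['ft_force'],wpose()[:3,3]-19*wpose()[:3,2],knob(.94))
im=wshot("w3")
t=15*np.pi/180
for a0,st in((.94,20),):
    a=a0
    while a<4*np.pi+3.3:
        rows=[]
        for i in range(1,11):
            b=min(a+np.radians(st)*i,4*np.pi+3.2)
            dx=40*(np.sin(b)-np.sin(a));dz=40*(np.cos(b)-np.cos(a))
            rows.append([0,0,0,round(dz*np.sin(t)/300,4),round(dx/300,4),round(-dz*np.cos(t)/300,4),-1])
        print(round(a-4*np.pi,3),round(b-4*np.pi,3),rows)
        a=b
        if a>=4*np.pi+3.2:break
E
```

```text
18.51945196082882 30.216138660907745 [ 2.12969599 -2.42069901  4.72924818] [ 570.43821522 -152.3256874   113.57066271] [ 569.21882506 -151.51059751  111.591521  ]
-11.626 -8.136 [[0, 0, 0, np.float64(-0.0108), np.float64(0.0204), np.float64(0.0402), -1], [0, 0, 0, np.float64(-0.0227), np.float64(0.0254), np.float64(0.0846), -1], [0, 0, 0, np.float64(-0.0343), np.float64(0.0143), np.float64(0.1281), -1], [0, 0, 0, np.float64(-0.0443), np.float64(-0.0115), np.float64(0.1652), -1], [0, 0, 0, np.float64(-0.0513), np.float64(-0.0489), np.float64(0.1916), -1], [0, 0, 0, np.float64(-0.0547), np.float64(-0.0934), np.float64(0.204), -1], [0, 0, 0, np.float64(-0.0539), np.float64(-0.1396), np.float64(0.201), -1], [0, 0, 0, np.float64(-0.049), np.float64(-0.182), np.float64(0.1829), -1], [0, 0, 0, np.float64(-0.0407), np.float64(-0.2153), np.float64(0.1519), -1], [0, 0, 0, np.float64(-0.0299), np.float64(-0.2358), np.float64(0.1118), -1]]
-8.136 -4.645 [[0, 0, 0, np.float64(0.0119), np.float64(-0.005), np.float64(-0.0445), -1], [0, 0, 0, np.float64(0.0236), np.float64(0.0061), np.float64(-0.087
[... 2242 characters left out ...]
), -1], [0, 0, 0, np.float64(-0.0104), np.float64(-0.0819), np.float64(0.0388), -1], [0, 0, 0, np.float64(-0.0105), np.float64(-0.1039), np.float64(0.0393), -1], [0, 0, 0, np.float64(-0.0105), np.float64(-0.1039), np.float64(0.0393), -1], [0, 0, 0, np.float64(-0.0105), np.float64(-0.1039), np.float64(0.0393), -1], [0, 0, 0, np.float64(-0.0105), np.float64(-0.1039), np.float64(0.0393), -1], [0, 0, 0, np.float64(-0.0105), np.float64(-0.1039), np.float64(0.0393), -1], [0, 0, 0, np.float64(-0.0105), np.float64(-0.1039), np.float64(0.0393), -1], [0, 0, 0, np.float64(-0.0105), np.float64(-0.1039), np.float64(0.0393), -1], [0, 0, 0, np.float64(-0.0105), np.float64(-0.1039), np.float64(0.0393), -1]]
```

View pics/w3.png

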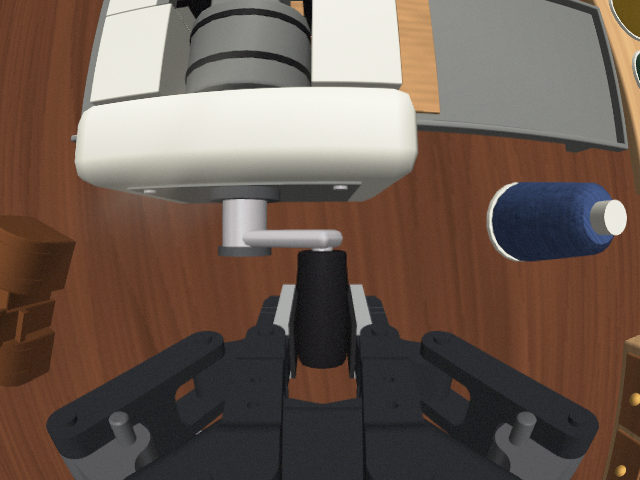

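The knob (297–350, 250–365) is held squarely between the pads. I'll turn the crank a quarter first and check the forces.

Emit:
jog_arm([
  [0,0,0,-0.0108,0.0204,0.0402,-1],
  [0,0,0,-0.0227,0.0254,0.0846,-1],
  [0,0,0,-0.0343,0.0143,0.1281,-1],
  [0,0,0,-0.0443,-0.0115,0.1652,-1],
])

```text
time_s: 2.15
eef_pos: [564.1, -145.9, 41.7]
tcp_rot: [-3.137, -0.263, 1.438]
ft_force: [-23.6, 0.5, 31.3]
finger_gap: 19.2
gripper_force: 35.2
```

```bash
python3 - <<'E'
from h import *
s=bot.sense();M=wpose();g=M[:3,3]-19*M[:3,2];c=mach(O,YAW,(0,-155,88));d=g-c
e=np.array([np.cos(YAW),np.sin(YAW),0]);f=np.array([-e[1],e[0],0]);x=d@e
print(s['ft_force'],s['finger_gap'],x,d@f,d[2],np.hypot(x,d[2]),np.arctan2(x,d[2]),'cmd',.94+np.radians(80))
E
```

```text
[-23.56261153   0.46965882  31.2695184 ] 19.221569537225356 26.55574507715439 -0.01320608917638566 -27.995512255999515 38.586996554262015 2.3825812882506185 cmd 2.3362634015954633
```

Emit:
jog_arm([
  [0,0,0,-0.0061,-0.0407,0.0232,-1],
  [0,0,0,-0.0095,-0.0852,0.0356,-1],
  [0,0,0,-0.0087,-0.1314,0.0326,-1],
  [0,0,0,-0.0038,-0.1738,0.0145,-1],
  [0,0,0,0.0045,-0.2071,-0.0165,-1],
])

```text
time_s: 2.65
eef_pos: [505.6, -138.7, 47.9]
tcp_rot: [3.139, -0.261, 1.437]
ft_force: [8.7, -3.6, 1.5]
finger_gap: 18.9
gripper_force: 31.8
```

```bash
cat >> h.py <<'E'
def st():
    s=bot.sense();M=wpose();g=M[:3,3]-19*M[:3,2];c=mach(O,YAW,(0,-155,88));d=g-c
    e=np.array([np.cos(YAW),np.sin(YAW),0]);f=np.array([-e[1],e[0],0]);x=d@e;F=s['ft_force']
    print('F x,y,z',(F@e).round(1),(F@f).round(1),F[2].round(1),'gap',s['finger_gap'].round(1),'pos',x.round(1),(d@f).round(1),d[2].round(1),'r',np.hypot(x,d[2]).round(1),'a',np.arctan2(x,d[2]).round(3),'t',s['time_s'])
def rows(a,b,n,cx=0,cz=0,t=np.radians(15)):
    for i in range(1,n+1):
        q=a+(b-a)*i/n;dx=40*(np.sin(q)-np.sin(a))+cx;dz=40*(np.cos(q)-np.cos(a))+cz
        print([0,0,0]+[round(float(k),4) for k in(dz*np.sin(t)/300,dx/300,-dz*np.cos(t)/300)]+[-1],end=',')
    print()
E
python3 - <<'E'
from h import *
st(); print('cmd',.94+np.pi)
a=.94+np.pi;rows(a,a+np.radians(200),10)
E
```

```text
Traceback (most recent call last):
  File "h.py", line 43, in st
    print('F x,y,z',(F@e).round(1),(F@f).round(1),F[2].round(1),'gap',s['finger_gap'].round(1),'pos',x.round(1),(d@f).round(1),d[2].round(1),'r',np.hypot(x,d[2]).round(1),'a',np.arctan2(x,d[2]).round(3),'t',s['time_s'])
                                                                      ^^^^^^^^^^^^^^^^^^^^^
AttributeError: 'float' object has no attribute 'round'
```

Forces are now low (9 N). Next, another 200°.

```bash
sed -i "s/s\['finger_gap'\].round(1)/round(s['finger_gap'],1)/" h.py; python3 - <<'E'
from h import *
st(); print('cmd',.94+np.pi)
a=.94+np.pi;rows(a,a+np.radians(200),10)
E
```

```text
F x,y,z 9.1 -2.4 1.5 gap 18.9 pos -32.5 -0.7 -21.7 r 39.1 a -2.16 t 2.65
cmd 4.081592653589793
[0, 0, 0, 0.0108, -0.0204, -0.0402, -1],[0, 0, 0, 0.0227, -0.0254, -0.0846, -1],[0, 0, 0, 0.0343, -0.0143, -0.1281, -1],[0, 0, 0, 0.0443, 0.0115, -0.1652, -1],[0, 0, 0, 0.0513, 0.0489, -0.1916, -1],[0, 0, 0, 0.0547, 0.0934, -0.204, -1],[0, 0, 0, 0.0539, 0.1396, -0.201, -1],[0, 0, 0, 0.049, 0.182, -0.1829, -1],[0, 0, 0, 0.0407, 0.2153, -0.1519, -1],[0, 0, 0, 0.0299, 0.2358, -0.1118, -1],
```

Emit:
jog_arm([
  [0,0,0,0.0108,-0.0204,-0.0402,-1],
  [0,0,0,0.0227,-0.0254,-0.0846,-1],
  [0,0,0,0.0343,-0.0143,-0.1281,-1],
  [0,0,0,0.0443,0.0115,-0.1652,-1],
  [0,0,0,0.0513,0.0489,-0.1916,-1],
  [0,0,0,0.0547,0.0934,-0.204,-1],
])

```text
time_s: 3.25
eef_pos: [532.8, -142.6, 112.2]
tcp_rot: [3.141, -0.261, 1.438]
ft_force: [-5.8, -3.5, 8.0]
finger_gap: 19.3
gripper_force: 32.5
```

```bash
python3 - <<'E'
from h import *
st(); a=.94+np.pi+np.radians(120);print(a)
rows(a,a+np.radians(200),10)
E
```

```text
F x,y,z -5.2 -4.2 8.0 gap 19.3 pos -5.0 -0.9 42.5 r 42.8 a -0.117 t 3.25
6.175987755982987
[0, 0, 0, -0.0008, 0.0462, 0.003, -1],[0, 0, 0, -0.0057, 0.0886, 0.0211, -1],[0, 0, 0, -0.014, 0.1219, 0.0521, -1],[0, 0, 0, -0.0247, 0.1423, 0.0922, -1],[0, 0, 0, -0.0366, 0.1473, 0.1367, -1],[0, 0, 0, -0.0483, 0.1362, 0.1801, -1],[0, 0, 0, -0.0582, 0.1104, 0.2173, -1],[0, 0, 0, -0.0653, 0.073, 0.2437, -1],[0, 0, 0, -0.0686, 0.0285, 0.2561, -1],[0, 0, 0, -0.0678, -0.0177, 0.2531, -1],
```

Emit:
jog_arm([
  [0,0,0,-0.0008,0.0462,0.003,-1],
  [0,0,0,-0.0057,0.0886,0.0211,-1],
  [0,0,0,-0.014,0.1219,0.0521,-1],
  [0,0,0,-0.0247,0.1423,0.0922,-1],
  [0,0,0,-0.0366,0.1473,0.1367,-1],
  [0,0,0,-0.0483,0.1362,0.1801,-1],
  [0,0,0,-0.0582,0.1104,0.2173,-1],
  [0,0,0,-0.0653,0.073,0.2437,-1],
  [0,0,0,-0.0686,0.0285,0.2561,-1],
  [0,0,0,-0.0678,-0.0177,0.2531,-1],
])

```text
time_s: 4.25
eef_pos: [528.9, -141.7, 32.9]
tcp_rot: [3.138, -0.261, 1.438]
ft_force: [7.1, -3.7, 13.5]
finger_gap: 18.8
gripper_force: 32.9
```

```bash
python3 - <<'E'
from h import *
st(); a=.94+np.pi+np.radians(320);print(a-4*np.pi,a-2*np.pi)
rows(a,a+np.radians(200),10)
a+=np.radians(200);print(a-4*np.pi);rows(a,4*np.pi+3.2,9)
E
```

```text
F x,y,z 7.5 -2.8 13.5 gap 18.8 pos -9.1 -0.5 -36.7 r 37.8 a -2.899 t 4.25
-2.8997243543875264 3.38346095279206
[0, 0, 0, 0.0048, -0.0423, -0.0181, -1],[0, 0, 0, 0.0132, -0.0757, -0.0491, -1],[0, 0, 0, 0.0239, -0.0961, -0.0892, -1],[0, 0, 0, 0.0358, -0.1011, -0.1337, -1],[0, 0, 0, 0.0475, -0.09, -0.1771, -1],[0, 0, 0, 0.0574, -0.0642, -0.2143, -1],[0, 0, 0, 0.0645, -0.0268, -0.2407, -1],[0, 0, 0, 0.0678, 0.0177, -0.2531, -1],[0, 0, 0, 0.067, 0.0639, -0.2501, -1],[0, 0, 0, 0.0622, 0.1062, -0.232, -1],
0.5909341496011322
[0, 0, 0, -0.0067, 0.0286, 0.025, -1],[0, 0, 0, -0.0152, 0.0485, 0.0568, -1],[0, 0, 0, -0.0249, 0.0582, 0.0928, -1],[0, 0, 0, -0.0348, 0.0569, 0.13, -1],[0, 0, 0, -0.0443, 0.0446, 0.1652, -1],[0, 0, 0, -0.0524, 0.0224, 0.1956, -1],[0, 0, 0, -0.0586, -0.0079, 0.2186, -1],[0, 0, 0, -0.0622, -0.0437, 0.2323, -1],[0, 0, 0, -0.0631, -0.0821, 0.2355, -1],
```

Emit:
jog_arm([
  [0,0,0,0.0048,-0.0423,-0.0181,-1],
  [0,0,0,0.0132,-0.0757,-0.0491,-1],
  [0,0,0,0.0239,-0.0961,-0.0892,-1],
  [0,0,0,0.0358,-0.1011,-0.1337,-1],
  [0,0,0,0.0475,-0.09,-0.1771,-1],
  [0,0,0,0.0574,-0.0642,-0.2143,-1],
  [0,0,0,0.0645,-0.0268,-0.2407,-1],
  [0,0,0,0.0678,0.0177,-0.2531,-1],
  [0,0,0,0.067,0.0639,-0.2501,-1],
  [0,0,0,0.0622,0.1062,-0.232,-1],
])

```text
time_s: 5.25
eef_pos: [560.4, -146.0, 105.3]
tcp_rot: [3.139, -0.261, 1.438]
ft_force: [-4.7, -3.2, 0.7]
finger_gap: 18.8
gripper_force: 31.9
```

Emit:
jog_arm([
  [0,0,0,-0.0067,0.0286,0.025,-1],
  [0,0,0,-0.0152,0.0485,0.0568,-1],
  [0,0,0,-0.0249,0.0582,0.0928,-1],
  [0,0,0,-0.0348,0.0569,0.13,-1],
  [0,0,0,-0.0443,0.0446,0.1652,-1],
  [0,0,0,-0.0524,0.0224,0.1956,-1],
  [0,0,0,-0.0586,-0.0079,0.2186,-1],
  [0,0,0,-0.0622,-0.0437,0.2323,-1],
  [0,0,0,-0.0631,-0.0821,0.2355,-1],
])

```text
time_s: 6.15
eef_pos: [535.9, -142.5, 32.0]
tcp_rot: [3.138, -0.262, 1.438]
ft_force: [3.9, -3.9, 16.9]
finger_gap: 18.8
gripper_force: 33.2
```

```bash
python3 - <<'E'
from h import *
st()
b,d=cams.get_image("scene");cv2.imwrite("pics/s2.png",cv2.resize(b[205:325,250:410],None,fx=4.9,fy=4.9,interpolation=cv2.INTER_CUBIC))
for x in (65,71,93,205,233,255):print(x,[( (proj("scene",mach(O,YAW,(x,y,47)))-(250,205))*4.9).round(0) for y in(-50,50)])
E
```

```text
F x,y,z 4.4 -3.4 16.9 gap 18.8 pos -2.0 -0.4 -37.7 r 37.7 a -3.089 t 6.15
65 [array([233., 300.]), array([366., 355.])]
71 [array([228., 305.]), array([361., 361.])]
93 [array([210., 326.]), array([344., 383.])]
205 [array([111., 437.]), array([249., 500.])]
233 [array([ 85., 467.]), array([224., 531.])]
255 [array([ 63., 491.]), array([204., 557.])]
```

View pics/s2.png

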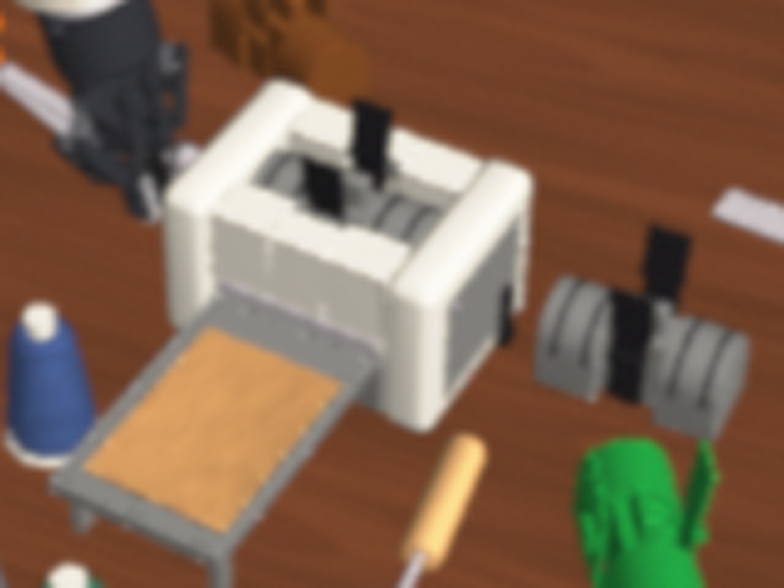

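The board is fully out on the tray, with its tail corners at (210,327) and (342,383) and a clear gap to the exit face. Now I'll release the knob and back off.

Emit:
jog_arm([
  [0,0,0,0,0,0,0.2],
  [0,0,0,0,0,0,0.2],
  [0,0,0,0,0,-0.1,0.2],
  [0,0,0,0,0,-0.25,0.2],
  [0,0,0,0,0,-0.4,0.5],
  [0,0,0,0,0,-0.55,1],
  [0,0,0,0,0,-0.7,1],
  [0,0,0,0,0,-0.7,1],
])

```text
time_s: 7.0
eef_pos: [529.3, -198.0, 239.4]
tcp_rot: [3.133, -0.259, 1.439]
ft_force: [0.6, -0.6, -0.0]
finger_gap: 85.8
gripper_force: 0.0
```

```bash
python3 - <<'E'
from h import *
st();Rt=mR(0);print(wpose()[:3,3])
print(row(mach(O,YAW,(0,0,235)),Rt).round(4))
E
```

```text
F x,y,z 0.7 -0.5 -0.0 gap 85.8 pos -1.2 -56.2 169.8 r 169.8 a -0.007 t 7.0
[ 529.3449941  -197.96913306  239.42729448]
[ 8.000e-03 -2.477e-01 -5.000e-04  6.609e-01  2.400e-03  1.907e-01]
```

Emit:
jog_arm([
  [0.008,-0.248,0,0.661,0.0024,0.19,1],
  [0.008,-0.248,0,0.661,0.0024,0.19,1],
  [0.008,-0.248,0,0.661,0.0024,0.19,1],
  [0.008,-0.248,0,0.661,0.0024,0.19,1],
  [0.008,-0.248,0,0.661,0.0024,0.19,1],
  [0.008,-0.248,0,0.661,0.0024,0.19,1],
  [0.008,-0.248,0,0.661,0.0024,0.19,1],
])

```text
time_s: 7.7
eef_pos: [555.4, 8.9, 229.8]
tcp_rot: [-3.133, -0.002, 1.44]
ft_force: [0.4, -0.8, 0.3]
finger_gap: 85.4
gripper_force: 0.0
```

```bash
python3 - <<'E'
from h import *
im=wshot("w4");cv2.imwrite("pics/w4c.png",cv2.resize(im[100:400,120:520],None,fx=2,fy=2,interpolation=cv2.INTER_CUBIC))
print(wpose()[:3,3],bot.sense()['tcp_rot'])
for p in [(34,-15,165),(34,15,165),(-34,-15,165),(-34,15,165)]:print(p,(wproj("w4",mach(O,YAW,p))-(120,100))*2)
E
```

```text
[555.42035613   7.95687967 229.93635004] [-3.13347576e+00 -2.03874171e-03  1.43862823e+00]
(34, -15, 165) [526.90086971 364.73973846]
(34, 15, 165) [532.34727148 269.38227002]
(-34, -15, 165) [302.80537044 363.81136345]
(-34, 15, 165) [298.75001549 268.32222444]
```

View pics/w4c.png

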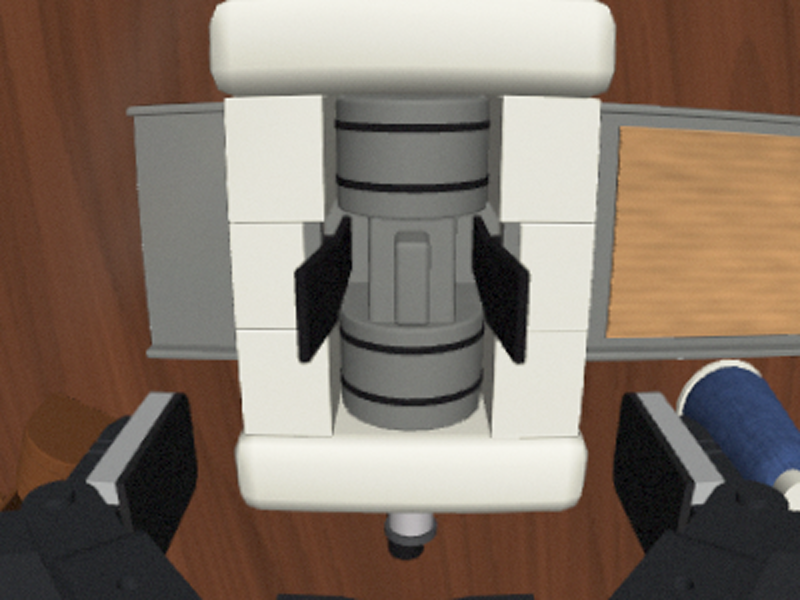

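Wrist crop: both tabs are upright and symmetric, with outer top corners at (296,272)/(301,362) and (527,272)/(524,362) and mid at about x=411. The fingers' mid is x=404, so the tool must go about 2 mm to +y of the tool. The arm was still settling, so I'll hold and re-measure.

Emit:
jog_arm([
  [0,0,0,0,0,0,1],
  [0,0,0,0,0,0,1],
  [0,0,0,0,0,0,1],
])

```text
time_s: 8.05
eef_pos: [555.5, 8.1, 230.3]
tcp_rot: [-3.134, -0.002, 1.438]
ft_force: [-0.4, 0.0, -1.0]
finger_gap: 85.4
gripper_force: 0.0
```

```bash
cat >> h.py <<'E'
def tabs(name):
    im=wshot(name);g=im.max(-1)
    m=(g<60).astype(np.uint8);N,L,s,c=cv2.connectedComponentsWithStats(m)
    for i in range(1,N):
        x,y,w,h,A=s[i]
        if A>150 and 150<x and x+w<480 and y+h<340 and y>100:
            P=np.argwhere(L==i)[:,::-1]
            q=P@np.array([[1,1],[1,-1]]);print(s[i],P[q[:,0].argmin()],P[q[:,0].argmax()],P[q[:,1].argmax()],P[q[:,1].argmin()])
E
python3 - <<'E'
from h import *
tabs("w5");print(wpose()[:3,3],bot.sense()['tcp_rot'],bot.sense()['qvel'].round(3))
for p in [(34,-15,165),(34,15,165),(-34,-15,165),(-34,15,165)]:print(p,wproj("w5",mach(O,YAW,p)))
print(row(mach(O,YAW,(0,0,235)),mR(0)).round(4))
E
```

```text
[287 159  77   6 307] [287 159] [363 162] [363 159] [287 162]
[288 185  76  10 308] [288 186] [363 190] [363 185] [288 191]
[ 267  207   28   73 1251] [280 211] [274 278] [294 207] [270 279]
[ 356  207   28   73 1235] [357 207] [380 279] [369 217] [375 277]
[289 260  73  16 277] [289 262] [360 267] [361 260] [290 267]
[290 284  71  18 268] [290 286] [360 290] [360 284] [291 292]
[555.53731805   8.22745503 230.27122773] [-3.13408113e+00 -2.39580588e-03  1.43847616e+00] [-0.006 -0.    -0.002 -0.001 -0.002  0.001 -0.003]
(34, -15, 165) [383.03202258 280.80552341]
(34, 15, 165) [385.60775931 233.08957072]
(-34, -15, 165) [271.06203595 280.5762374 ]
(-34, 15, 165) [268.93675404 232.81420386]
[-0.0072 -0.0023  0.0003 -0.005   0.0078 -0.0158]
```

Emit:
jog_arm([
  [-0.0072,-0.002,0,-0.005,0.0037,0,1],
  [-0.0072,-0.002,0,-0.005,0.0037,0.06,1],
  [-0.0072,-0.002,0,-0.005,0.0037,0.06,1],
  [-0.0072,-0.002,0,-0.005,0.0037,0.06,1],
])

```text
time_s: 8.5
eef_pos: [556.3, 7.1, 212.4]
tcp_rot: [-3.141, -0.0, 1.439]
ft_force: [-0.6, 0.6, 0.1]
finger_gap: 85.5
gripper_force: 0.0
```

```bash
python3 - <<'E'
from h import *
tabs("w6");print(wpose()[:3,3],bot.sense()['tcp_rot'])
for p in [(34,-15,165),(34,15,165),(-34,-15,165),(-34,15,165)]:print(p,wproj("w6",mach(O,YAW,p)))
print(row(mach(O,YAW,(-1.35,0,127)),mR(0)).round(4))
E
```

```text
[282 159  83   7 371] [282 159] [364 162] [364 159] [282 163]
[282 187  82  11 353] [283 188] [363 192] [363 187] [283 193]
[ 260  210  127   80 3304] [275 220] [383 289] [371 214] [263 289]
[286 291  75  20 280] [286 291] [359 299] [360 291] [287 300]
[556.51061914   7.17928163 212.76074612] [ 3.14122611e+00 -4.27769640e-04  1.43929381e+00]
(34, -15, 165) [385.53696856 291.15445489]
(34, 15, 165) [388.66259505 239.96248136]
(-34, -15, 165) [264.55231454 291.08991275]
(-34, 15, 165) [261.86006977 239.79085318]
[ 0.0003 -0.0004  0.0011 -0.0022 -0.0003  0.2859]
```

Emit:
jog_arm([
  [0,0,0,-0.002,0,0.12,1],
  [0,0,0,-0.002,0,0.24,1],
  [0,0,0,-0.002,0,0.286,1],
  [0,0,0,-0.002,0,0.286,0.6],
  [0,0,0,-0.002,0,0.286,0.6],
], force=35)

```text
time_s: 9.05
eef_pos: [557.0, 6.7, 127.7]
tcp_rot: [3.14, -0.001, 1.439]
ft_force: [0.9, 0.1, -2.2]
finger_gap: 68.0
gripper_force: 2.2
```

Emit:
jog_arm([
  [0,0,0,0,0,0,0.4],
  [0,0,0,0,0,0,0.2],
  [0,0,0,0,0,0,0],
  [0,0,0,0,0,0,-0.2],
  [0,0,0,0,0,0,-0.4],
  [0,0,0,0,0,0,-1],
  [0,0,0,0,0,0,-1],
  [0,0,0,0,0,0,-1],
], force=35)

```text
time_s: 9.85
eef_pos: [557.5, 6.8, 128.9]
tcp_rot: [3.138, -0.001, 1.439]
ft_force: [-3.5, -0.0, 15.0]
finger_gap: 41.5
gripper_force: 33.8
```

```bash
python3 - <<'E'
from h import *
im=wshot("w7");cv2.imwrite("pics/w7c.png",cv2.resize(im[130:430,120:520],None,fx=2,fy=2,interpolation=cv2.INTER_CUBIC))
s=bot.sense();print(s['ft_force'],s['moment'],s['finger_gap'],s['gripper_force'],s['eef_pos'],s['tcp_rot'])
E
```

```text
[-3.95555731 -0.24315801 15.79046166] [ 0.03759168  1.1175418  -0.02472658] 41.27017769763241 33.75319719314575 [557.49529803   6.73513359 128.8699247 ] [ 3.13828108e+00 -9.89661939e-04  1.43924211e+00]
```

The gap of 41.3 mm reads low by about 1–2 mm, as it did on the knob, so the tabs are pinched to the stops. Now lift gently.

Emit:
jog_arm([
  [0,0,0,0,0,-0.01,-1],
  [0,0,0,0,0,-0.02,-1],
  [0,0,0,0,0,-0.03,-1],
  [0,0,0,0,0,-0.045,-1],
  [0,0,0,0,0,-0.06,-1],
])

```text
time_s: 10.4
eef_pos: [556.2, 6.6, 144.8]
tcp_rot: [-3.142, -0.0, 1.439]
ft_force: [-0.0, -0.2, -2.8]
finger_gap: 41.3
gripper_force: 36.7
```

The load is 2.8 N, so the cassette is coming up free. Raise the rest of the way.

Emit:
jog_arm([
  [0,0,0,0,0,-0.03,-1],
  [0,0,0,0,0,-0.07,-1],
  [0,0,0,0,0,-0.11,-1],
  [0,0,0,0,0,-0.15,-1],
  [0,0,0,0,0,-0.19,-1],
  [0,0,0,0,0,-0.23,-1],
  [0,0,0,0,0,-0.27,-1],
  [0,0,0,0,0,-0.3,-1],
  [0,0,0,0,0,-0.315,-1],
  [0,0,0,0,0,-0.315,-1],
])

```text
time_s: 11.4
eef_pos: [556.4, 6.6, 239.4]
tcp_rot: [3.141, -0.001, 1.439]
ft_force: [-0.1, 0.7, -2.8]
finger_gap: 41.4
gripper_force: 36.7
```

```bash
python3 - <<'E'
from h import *
s=bot.sense();print(s['ft_force'],s['moment'],s['finger_gap'],s['gripper_force'],s['eef_pos'])
b,_=cams.get_image("side");a,_=cams.get_image("scene")
k=lambda i,u,v:cv2.resize(i[v:v+150,u:u+100],None,fx=4,fy=4,interpolation=cv2.INTER_CUBIC)
cv2.imwrite("pics/end.png",np.hstack([k(a,270,165),k(b,265,145)]))
E
```

```text
[-0.14253498  0.65474439 -2.76387816] [ 0.01396706 -0.05036188 -0.00535485] 41.369226987706156 36.74135684967041 [556.42302814   6.60739429 239.4473877 ]
```

View pics/end.png

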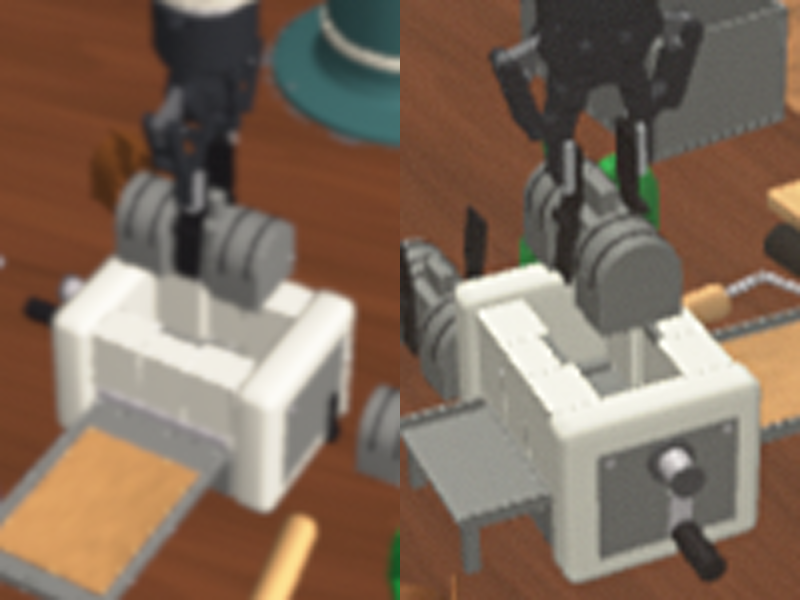

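The cassette hangs upright, pinched, about 40 mm above the machine in both views. The well is empty, the crank knob is down, and the board is on the tray.

```bash
python3 -c "
from bench import bot;print(bot.hand_in())"
```

```text
the job is handed in; nothing more can be done
None
```

I cranked the board fully out onto the exit tray, then pinched the cassette, lifted it straight up and am holding it upright about 40 mm above the machine. The job is handed in at about 11.5 s; the judge returned no verdict.

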